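Close up a row of terminal modules with the end block

ROBOT

A 7-joint arm with a two-finger parallel gripper is mounted at the origin on the work surface. World frame = base frame: x ahead of the robot, y to its left, z up, the work surface at z = 0. Lengths are in m, angles in rad, forces in N, time in s.
With the tool pointing down it reaches from about 0.4 to 0.85 m from the base axis. Payload 4.5 kg.
Tool frame: the origin (TCP) lies on the centre line of the jaws, within the pads' length; the fingertips stand 8 mm ahead of it and the grasp point (between the pads) lies 11 mm behind it; z points along the fingers, x is the direction in which the jaws open and shut, and the axes are right-handed (so a half turn about z gives the same grasp; the last joint's range is limited). The gripper opens to 88 mm and grips with 3 to 60 N. Pads are 18 mm wide; open, the fingers measure 123 mm over their backs; the gripper's body (75 mm by 187 mm) begins 45 mm behind the grasp point.
Start: joints at [1.38, 0.689, -0.195, 1.565, 0.157, 0.902, -0.215], TCP at [0.139, -0.609, 0.247] pointing down, gripper open.
Joint ranges: [-3.01, 3.01], [-0.46, 2.08], [-1.47, 1.51], [0.13, 2.56], [-1, 4.14], [0.04, 2.09], [-2.66, 2.66]. Speed limits (rad/s): [2.57, 2.57, 3.14, 3.14, 3.14, 3.14, 3.14].

INTERFACE

Orientations are given as a unit quaternion [x, y, z, w].
In Python, from plant import r gives the robot as it stands.
- The arm moves only by the shell command python3 -m pendant 'ROWS' [FORCE]. ROWS is JSON, a list of rows, each a list of 3 entries, a list of its own where there are three numbers: the turn, a rotation vector about the tool's x, y, z in rad, then the shift along the tool's x, y, z in m, then the opening, from 0 (shut) to 1 (fully open). In form: [[[wx, wy, wz], [tx, ty, tz], claw], ...]. A call has 1 to 10 rows; each row is the pose to reach, as a shift and turn from the pose commanded when the call began, along the tool's axes at that moment; what a row does not reach only later rows make up. A row lasts 1/10 s, in which the tool goes at most 50 mm and 8.59 degrees, less where a joint would pass 70% of its speed; a pose out of reach is approached as far as the arm can. A call with a gripper value outside its range is refused whole. The fingers move at their own pace and stop on an object; FORCE is the grip in N (left out, the last holds). Time passes only in rows, so rows that repeat a pose let the fingers close. It gives the time, the measured TCP pose, the force and the opening at its end, in the units of the state.
- r.get_state(): the state, without advancing time (a new reading comes with each control period).
- r.snapshot(name): name is "side" or "top" or "wrist"; returns a dict with "image" (420x560x3 uint8, red, green, blue), "mtx" (3x3 intrinsics, pixels), "dist" ([k1, k2, p1, p2, k3] as OpenCV has them; the pictures are not rectified), "R" (3x3) and "t" (3): a world point X has camera coordinates R X + t; the wrist camera has in their place "T_tool_cam" (4x4, takes a point from camera to tool coordinates, whose origin is the TCP and whose axes are the tool frame's). Camera axes: x right, y down, z forward; pixel columns grow to the right and rows downward; lengths in m; the calibration is good to about 2 mm. A picture is of the moment at which its call begins: read the wrist's pose just before it. There is no depth.
- r.finish_job(): hands the job in, once; it reports no verdict.
The state is a dict: "clock": time; "q": joint angles; "qd": joint speeds; "joint_torque": joint torques, N m; "tool_pos": TCP position; "eef_rot": TCP orientation; "contact_force": force on the tool from outside, world axes, zero at the start; "moment": the same for the moment, N m; "opening": opening from 0.0 (shut) to 1.0 (fully open).
Only numpy, scipy, OpenCV 4.12 (cv2) and the standard library are available. Lean on these libraries where they do the work, as an engineer would, in place of code of your own. Each camera call takes 0.05 s, during which the arm holds its last target. There are 200 camera calls.

TASK

Pick up the loose end block by its fin, stand it on the plate behind the row of four terminal modules, and with it (fingers off the modules) push the row as one block into the guide, upright and in line, until the leading module bears on the stop's pad and no gaps are left. Press steadily at about 10 N for a second (5 N is too little, over 20 N cracks the housings), then let go, leaving the end block standing tight against the row, and the screwdriver, tape roll and jar undisturbed.

Things in the scene. Friction and masses are not known exactly. Their poses are not given: they have to be found in the camera images.
- plate: Fixed aluminium mounting plate, 380 x 120 x 8 mm; origin: centre of its underside; x = push direction, y across, z up. Two steel rails, 16 mm high on its top, run from x = 0 (mouth) to 165 mm, 46 mm apart inside (y = -23 to 23). From x = -30 mm to the mouth they flare out 28 degrees as a funnel. From x = -190 to -30 mm the plate is open and flat; there the row stands along x.
- stop: Steel stop bracket, 28 x 40 x 34 mm, fixed between the rails; its place along them varies. Origin: foot of its front face, on the plate top; axes as the plate's (it faces -x). A rigid steel pad (30 wide, 26 high, centre 18 mm above the plate) on an adjusting screw stands out of the face by 4 to 16 mm, unmeasured and different each time: find it by feel.
- m1: Terminal module, grey plastic block 24 mm (along its x) x 40 mm (y) x 38 mm (z), about 110 g, standing loose on the plate; origin: centre of its underside; x along the row towards the stop, z up. The leading one, nearest the stop.
- m2: Terminal module, grey plastic block 24 mm (along its x) x 40 mm (y) x 38 mm (z), about 110 g, standing loose on the plate; origin: centre of its underside; x along the row towards the stop, z up. Second in the row. Gaps of some 2 to 9 mm lie between the modules, which are each a few mm out of line and a few degrees skewed.
- m3: Terminal module, grey plastic block 24 mm (along its x) x 40 mm (y) x 38 mm (z), about 110 g, standing loose on the plate; origin: centre of its underside; x along the row towards the stop, z up. Third in the row.
- m4: Terminal module, grey plastic block 24 mm (along its x) x 40 mm (y) x 38 mm (z), about 110 g, standing loose on the plate; origin: centre of its underside; x along the row towards the stop, z up. The last one, farthest from the stop: the end block pushes on this.
- endblock_grip (a point): Centre of the grip fin of the end block, a loose aluminium block (0.22 kg) standing on the table. Body 18 (x) x 40 (y) x 46 mm high, on it a centred fin 14 (x) x 30 (y) x 36 mm high: 82 mm in all. This point is on its axis, 64 mm above its foot. x is the thin direction; either x face may push the row. Fingers kept within the fin's height clear the modules.
- screwdriver: Bystander: screwdriver with orange handle, 190 mm long, lying beside the plate; origin near its middle underside. Leave it.
- tape: Bystander: black ring of tape, 64 mm across, 19 mm high; origin: centre of its underside. Leave it.
- jar: Bystander: small white jar, 48 mm across, 60 mm high; origin: centre of its underside. Leave it.

How it is judged:
On the way, in this order (a step that is already met when the one before it is completed fails the run):
1. the end block is brought behind the row, down on the plate, in line with the last module (x of endblock_grip in the frame of m4 between -0.07 and -0.019 m and y of endblock_grip in the frame of m4 between -0.02 and 0.02 m and height (world z) of endblock_grip below 0.084 m).
2. the closed row is pressed onto the stop's pad with more than 5 N for 0.3 s (contact force between m1 and stop above 5 N and distance between m1 and m2 below 0.0265 m and distance between m2 and m3 below 0.0265 m and distance between m3 and m4 below 0.0265 m and x of endblock_grip in the frame of m4 above -0.0235 m), for 0.3 s.
At the end, for the whole second after the job is handed in: Leading module at the stop (centre 13.5-34 mm before the bracket face); all four upright, within 7 deg and 6 mm of the guide line, centres under 26.5 mm apart; end block upright on the plate within 2.5 mm of the last module and 8 mm of the guide line; all at rest (x of m1 in the frame of stop between -0.034 and -0.0135 m and angle between the x axis of each of m1, m2, m3, m4 and the x axis of plate, either way round below 0.12 rad and angle between each of m1, m2, m3, m4, endblock_grip's own z axis and vertical below 0.06 rad and linear speed of each of m1, m2, m3, m4 below 0.01 m/s and y of m1 in the frame of plate between -0.006 and 0.006 m and y of m2 in the frame of plate between -0.006 and 0.006 m and y of m3 in the frame of plate between -0.006 and 0.006 m and y of m4 in the frame of plate between -0.006 and 0.006 m and distance between m1 and m2 below 0.0265 m and distance between m2 and m3 below 0.0265 m and distance between m3 and m4 below 0.0265 m and x of endblock_grip in the frame of m4 above -0.0235 m and y of endblock_grip in the frame of plate between -0.008 and 0.008 m and height (world z) of endblock_grip between 0.068 and 0.076 m); the robot touches nothing.
It fails at once if the leading module is pressed on the stop with more than 20 N (contact force between m1 and stop above 20 N).
It fails at once if a module tips or is turned out of line by more than 17 degrees (the row buckles) (angle between any of m1, m2, m3, m4's own z axis and vertical above 0.3 rad or angle between the x axis of any of m1, m2, m3, m4 and the x axis of plate, either way round above 0.3 rad).
It fails at once if a module is pushed with the fingers (contact force between the fingers and m1 above 2 N or contact force between the fingers and m2 above 2 N or contact force between the fingers and m3 above 2 N or contact force between the fingers and m4 above 2 N).
It fails at once if a bystander is moved by more than 15 mm (distance of any of screwdriver, tape, jar from where it was at the start of the episode above 0.015 m).
It also fails if it takes over 64 s, if anything falls off the work surface, if the arm or the gripper's body presses on something with over 40 N, if the wrist force passes 120 N, or if a joint passes its speed limit or range.

## Working session

There is one attempt and no reset: what is moved stays moved. The work goes in short steps, Python scripts to look and compute and a shell command to move; the robot and the scene stay as the last step left them, time stands still between calls to the robot, and variables do not carry over. Pictures are saved under pics/ and viewed, about 8 in all and at most 12, crops included, and the job is handed in when it is done.

```bash
mkdir -p pics; ls; python3 - <<'E'
from plant import r
import cv2
s=r.get_state(); print({k:(v if not hasattr(v,'round') else v.round(4)) if k!='x' else 0 for k,v in s.items()})
for n in("top","side"):
    d=r.snapshot(n); cv2.imwrite(f"pics/{n}0.png",d["image"][:,:,::-1])
    print(n,d["mtx"],d["dist"],d["R"],d["t"])
E
```

```text
pics
{'clock': 0.0, 'q': array([ 1.3798,  0.69  , -0.1945,  1.5663,  0.1573,  0.9025, -0.2151]), 'qd': array([-0.0007,  0.0003,  0.0006, -0.0011, -0.0012,  0.    ,  0.0005]), 'joint_torque': array([-9.00000e-04, -5.27556e+01, -1.26680e+00, -1.53427e+01,
       -5.27000e-02,  6.60000e-03,  2.00000e-04]), 'tool_pos': array([ 0.1391, -0.6087,  0.2459]), 'eef_rot': array([ 7.820e-01, -6.233e-01, -7.000e-04, -5.000e-04]), 'contact_force': array([-0.1275, -0.6997,  0.3532]), 'moment': array([-0.0035, -0.0118,  0.0311]), 'opening': 1.0011938356183936}
top [[392.95318344   0.         271.80445455]
 [  0.         392.95318344 215.91027062]
 [  0.           0.           1.        ]] [-0.10336291  0.          0.          0.          0.        ] [[ 0.02083893 -0.99971847 -0.01134517]
 [-0.99031659 -0.01908244 -0.13750965]
 [ 0.13725445  0.01410086 -0.99043545]] [-0.04467743  0.62909284  0.98519785]
side [[421.57632354   0.         276.63577172]
 [  0.         421.57632354 210.11096594]
 [  0.           0.           1.        ]] [-0.11726686  0.          0.          0.          0.        ] [[-0.76910399 -0.6388723   0.01792312]
 [-0.48900911  0.57017222 -0.6601316 ]
 [ 0.41152053 -0.51647441 -0.7509361 ]] [0.46676289 0.38451714 0.69466465]
```

View pics/top0.png

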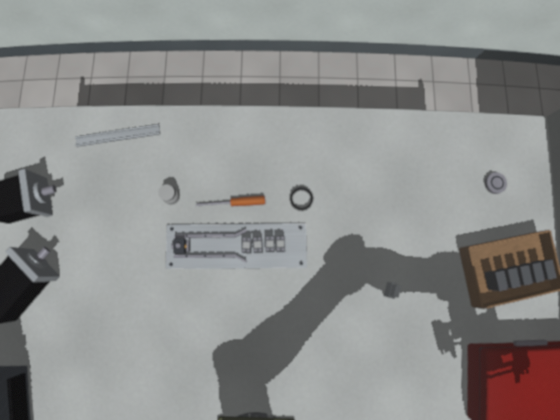

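View pics/side0.png

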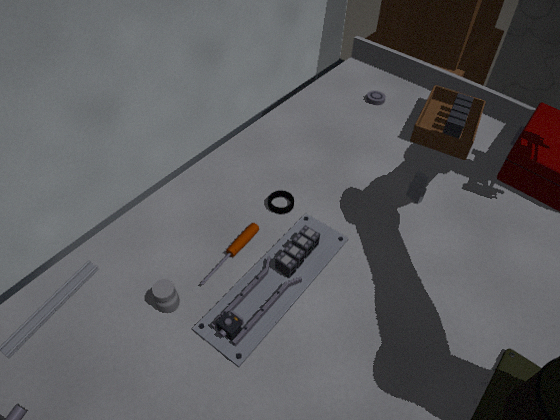

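```bash
cat > h.py <<'E'
from plant import r
import numpy as np, cv2
from scipy.spatial.transform import Rotation as Ro
def cam(d,s=None):
    "R,t world->cam"
    if "R" in d: return np.array(d["R"]),np.array(d["t"])
    T=np.eye(4);T[:3,:3]=Ro.from_quat(s["eef_rot"]).as_matrix();T[:3,3]=s["tool_pos"]
    M=np.linalg.inv(T@d["T_tool_cam"]);return M[:3,:3],M[:3,3]
def ray(c,px,z):
    "pixels -> world at height z; c=(K,dist,R,t)"
    K,D,R,t=c;u=cv2.undistortPoints(np.array(px,float).reshape(-1,1,2),K,D)[:,0]
    w=np.c_[u,np.ones(len(u))]@R; o=-R.T@t
    return o+w*((z-o[2])/w[:,2])[:,None]
def proj(c,X):
    K,D,R,t=c;return cv2.projectPoints(np.array(X,float).reshape(-1,3),cv2.Rodrigues(R)[0],t,K,D)[0][:,0]
def shot(n):
    s=r.get_state();d=r.snapshot(n);return d["image"][:,:,::-1].copy(),(d["mtx"],d["dist"],*cam(d,s)),s
E
python3 - <<'E'
import cv2,numpy as np
a=cv2.imread("pics/top0.png");b=cv2.imread("pics/side0.png")
f=lambda i,x0,x1,y0,y1,s:cv2.convertScaleAbs(cv2.resize(i[y0:y1,x0:x1],None,fx=s,fy=s,interpolation=cv2.INTER_CUBIC),alpha=1.5)
A=f(a,160,320,210,275,5)
B=f(a,372,412,270,310,6);C=f(b,398,438,160,210,5)
o=np.zeros((600,800,3),np.uint8);o[:A.shape[0]]=A;o[330:330+B.shape[0],:B.shape[1]]=B;o[330:330+C.shape[0],300:300+C.shape[1]]=C
cv2.imwrite("pics/c0.png",o)
E
```

```text
(no output)
```

View pics/c0.png

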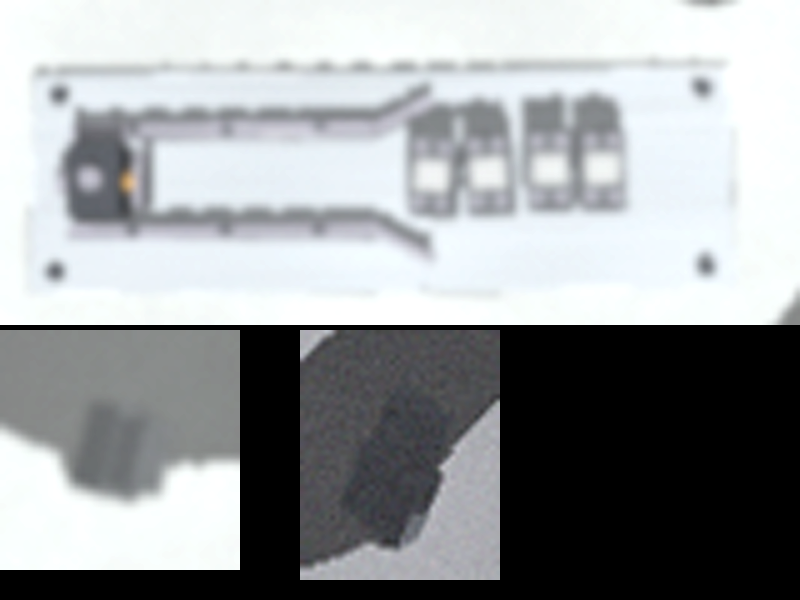

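```bash
python3 - <<'E'
from h import *
im,c,s=shot("top")
f=lambda l:np.array(l)/5+[160,210]
P=ray(c,f([[32,70],[28,290],[730,293],[735,62]]),.008);print("plate corners\n",P.round(4),"ctr",P.mean(0))
S=ray(c,f([[60,94],[55,271],[706,264],[703,87]]),.008);print("screws\n",S.round(4),S.mean(0))
d=(S[0]+S[1]-S[2]-S[3]);print("yaw deg",np.degrees(np.arctan2(d[1],d[0])))
M=ray(c,f([[432,172],[488,172],[550,168],[602,168]]),.046);print("mods",M.round(4))
print("endblock",ray(c,[[391,290]],.082),ray(c,[[391,290]],.05))
d=r.snapshot("wrist");print(d["T_tool_cam"].round(3),d["mtx"].round(1))
print(Ro.from_quat(s["eef_rot"]).as_matrix().round(3))
E
```

```text
plate corners
 [[ 0.6069  0.2556  0.008 ]
 [ 0.4877  0.2514  0.008 ]
 [ 0.4949 -0.1255  0.008 ]
 [ 0.6189 -0.127   0.008 ]] ctr [0.55209599 0.06361552 0.008     ]
screws
 [[ 0.5941  0.2393  0.008 ]
 [ 0.4983  0.2371  0.008 ]
 [ 0.51   -0.1126  0.008 ]
 [ 0.605  -0.1098  0.008 ]] [0.55184583 0.06350901 0.008     ]
yaw deg 91.85576042671704
mods [[ 0.5538  0.0321  0.046 ]
 [ 0.5544  0.0031  0.046 ]
 [ 0.5571 -0.0289  0.046 ]
 [ 0.5576 -0.0558  0.046 ]]
endblock [[ 0.4448949  -0.33174243  0.082     ]] [[ 0.44346389 -0.3410569   0.05      ]]
[[ 1.     0.     0.     0.001]
 [-0.     0.951  0.308 -0.081]
 [-0.    -0.308  0.951 -0.138]
 [ 0.     0.     0.     1.   ]] [[373.3   0.  278.5]
 [  0.  373.3 211.8]
 [  0.    0.    1. ]]
[[ 0.223 -0.975 -0.   ]
 [-0.975 -0.223  0.001]
 [-0.002  0.    -1.   ]]
```

```bash
python3 -m pendant '[[[0,0,0],[-0.03,-0.05,0],1],[[0,0,0],[-0.05,-0.09,0],1],[[0,0,0],[-0.07,-0.13,0],1],[[0,0,0],[-0.09,-0.17,0],1],[[0,0,0],[-0.11,-0.21,0],1],[[0,0,0],[-0.135,-0.25,0],1],[[0,0,0],[-0.16,-0.29,0],1],[[0,0,0],[-0.18,-0.33,0],1],[[0,0,0],[-0.199,-0.358,0],1],[[0,0,0],[-0.199,-0.358,0],1]]'; python3 - <<'E'
from h import *
im,c,s=shot("wrist");cv2.imwrite("pics/w1.png",im);np.save("w1.npy",np.array(c,dtype=object),allow_pickle=True);print(s["tool_pos"],s["clock"],s["contact_force"])
E
```

```text
clock: 1.2
tool_pos: [0.4488, -0.3298, 0.2468]
eef_rot: [0.785, -0.619, 0.0, -0.002]
contact_force: [-0.1, -0.4, -0.0]
opening: 1.003
[ 0.44883049 -0.32981443  0.24675221] 1.2 [-0.09599092 -0.40140845 -0.04794479]
```

View pics/w1.png

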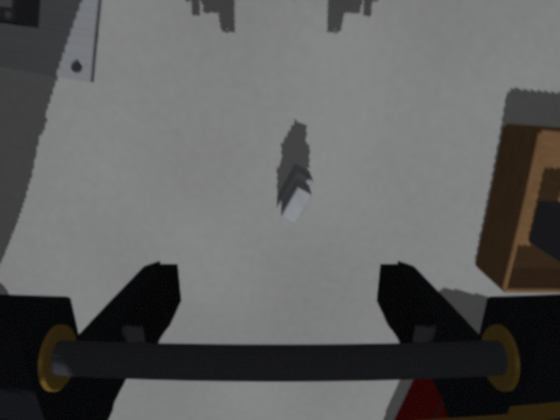

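```bash
python3 - <<'E'
import cv2
a=cv2.imread("pics/w1.png")[150:240,240:360]
cv2.imwrite("pics/w1c.png",cv2.convertScaleAbs(cv2.resize(a,None,fx=6,fy=6,interpolation=cv2.INTER_CUBIC),alpha=1.4))
E
```

```text
(no output)
```

View pics/w1c.png

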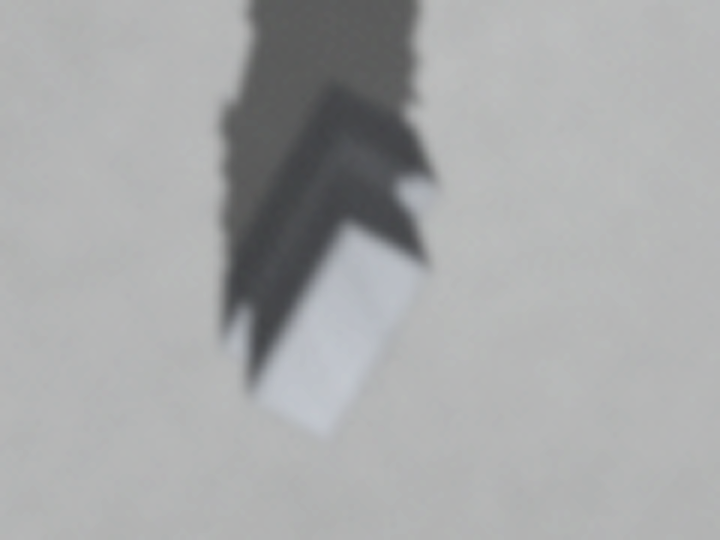

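```bash
python3 - <<'E'
from h import *
c=np.load("w1.npy",allow_pickle=True);c=[np.array(x,float) for x in c]
P=ray(c,np.array([[347,222],[430,268],[328,438],[250,388]])/6+[240,150],.082)
print(P.round(4),P.mean(0));print([np.linalg.norm(P[i]-P[i-1]).round(4) for i in range(4)])
# top fin check
e=(P[1]+P[2]-P[0]-P[3])/2; n=(P[0]+P[1]-P[2]-P[3])/2
print("thin dir",np.degrees(np.arctan2(e[1],e[0])),"long",np.degrees(np.arctan2(n[1],n[0])))
s=r.get_state();R=Ro.from_quat(s["eef_rot"]).as_matrix();print("toolx yaw",np.degrees(np.arctan2(R[1,0],R[0,0])))
print("tool delta",R.T@(P.mean(0)-s["tool_pos"]))
print("thin in tool",np.degrees(np.arctan2(*(R.T@e)[[1,0]])),"long",np.degrees(np.arctan2(*(R.T@n)[[1,0]])))
E
```

```text
[[ 0.4573 -0.3453  0.082 ]
 [ 0.4536 -0.3582  0.082 ]
 [ 0.4258 -0.3505  0.082 ]
 [ 0.4305 -0.3379  0.082 ]] [ 0.4418112 -0.3479853  0.082    ]
[np.float64(0.0278), np.float64(0.0135), np.float64(0.0289), np.float64(0.0135)]
thin dir -108.19060996192601 long -15.44875151016493
toolx yaw -76.7818616634018
tool delta [0.01393762 0.00776648 0.16458748]
thin in tool 31.408703059173785 long -61.33312141831227
```

```bash
python3 -m pendant '[[[0,0,0.13],[0.014,0.008,0.03],1],[[0,0,0.26],[0.014,0.008,0.06],1],[[0,0,0.4],[0.014,0.008,0.09],1],[[0,0,0.52],[0.014,0.008,0.12],1],[[0,0,0.52],[0.014,0.008,0.145],1],[[0,0,0.52],[0.014,0.008,0.17],1],[[0,0,0.52],[0.014,0.008,0.19],1],[[0,0,0.52],[0.014,0.008,0.19],1],[[0,0,0.52],[0.014,0.008,0.19],0],[[0,0,0.52],[0.014,0.008,0.19],0]]' 45; python3 -m pendant '[[[0,0,0],[0,0,0],0],[[0,0,0],[0,0,0],0],[[0,0,0],[0,0,0],0],[[0,0,0],[0,0,0],0]]'; python3 - <<'E'
from h import *
im,c,s=shot("wrist");cv2.imwrite("pics/w2.png",im);print(s["clock"],s["q"].round(2))
E
```

```text
clock: 2.25
tool_pos: [0.4394, -0.3521, 0.0579]
eef_rot: [-0.595, 0.804, -0.001, 0.0]
contact_force: [-0.3, -0.9, -0.0]
opening: 0.844
clock: 2.65
tool_pos: [0.4395, -0.351, 0.057]
eef_rot: [-0.595, 0.803, -0.0, 0.0]
contact_force: [0.5, 0.4, -0.1]
opening: 0.479
2.65 [ 0.59  0.9  -0.    1.89  0.    0.35 -1.27]
```

```bash
python3 -m pendant '[[[0,0,0],[0,0,0],0],[[0,0,0],[0,0,0],0],[[0,0,0],[0,0,0],0],[[0,0,0],[0,0,0],0],[[0,0,0],[0,0,0],0],[[0,0,0],[0,0,0],0]]'; python3 - <<'E'
from h import *
im,c,s=shot("wrist");cv2.imwrite("pics/w2.png",im);R=Ro.from_quat(s["eef_rot"]).as_matrix();print(s["clock"],R.round(3),s["moment"].round(3))
E
```

```text
clock: 3.3
tool_pos: [0.4393, -0.3508, 0.0567]
eef_rot: [-0.595, 0.803, 0.0, 0.0]
contact_force: [-0.3, 0.4, -0.9]
opening: 0.155
3.3 [[-0.291 -0.957 -0.   ]
 [-0.957  0.291  0.   ]
 [-0.     0.    -1.   ]] [ 0.097 -0.055 -0.008]
```

```bash
python3 -m pendant '[[[0,0,0],[0,0,-0.04],0],[[0,0,0],[0,0,-0.08],0],[[0,0,-0.06],[-0.035,-0.005,-0.08],0],[[0,0,-0.12],[-0.07,-0.01,-0.08],0],[[0,0,-0.18],[-0.11,-0.015,-0.08],0],[[0,0,-0.24],[-0.15,-0.02,-0.08],0],[[0,0,-0.3],[-0.19,-0.03,-0.08],0],[[0,0,-0.328],[-0.23,-0.035,-0.08],0],[[0,0,-0.328],[-0.26,-0.04,-0.08],0],[[0,0,-0.328],[-0.274,-0.04,-0.08],0]]'; python3 -m pendant '[[[0,0,0],[0,0,0],0],[[0,0,0],[0,0,0],0]]'; python3 - <<'E'
from h import *
im,c,s=shot("wrist");cv2.imwrite("pics/w3.png",im);np.save("w3.npy",np.array(c,dtype=object),allow_pickle=True);R=Ro.from_quat(s["eef_rot"]).as_matrix();print(s["clock"],R.round(3),s["opening"])
E
```

```text
clock: 4.35
tool_pos: [0.5587, -0.0964, 0.1365]
eef_rot: [0.72, -0.694, -0.0, -0.001]
contact_force: [0.1, -0.7, -1.9]
opening: 0.158
clock: 4.55
tool_pos: [0.5561, -0.1026, 0.1365]
eef_rot: [0.718, -0.696, 0.0, 0.001]
contact_force: [-0.4, -0.4, -1.2]
opening: 0.151
4.55 [[ 0.031 -1.    -0.002]
 [-1.    -0.031 -0.002]
 [ 0.002  0.002 -1.   ]] 0.15132555943317744
```

View pics/w3.png

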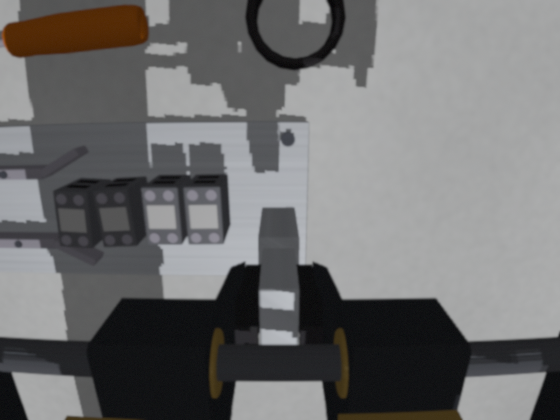

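```bash
python3 - <<'E'
import cv2
a=cv2.imread("pics/w3.png")[110:290,0:320]
cv2.imwrite("pics/w3c.png",cv2.convertScaleAbs(cv2.resize(a,None,fx=2.5,fy=2.5,interpolation=cv2.INTER_CUBIC),alpha=1.6))
E
```

```text
(no output)
```

View pics/w3c.png

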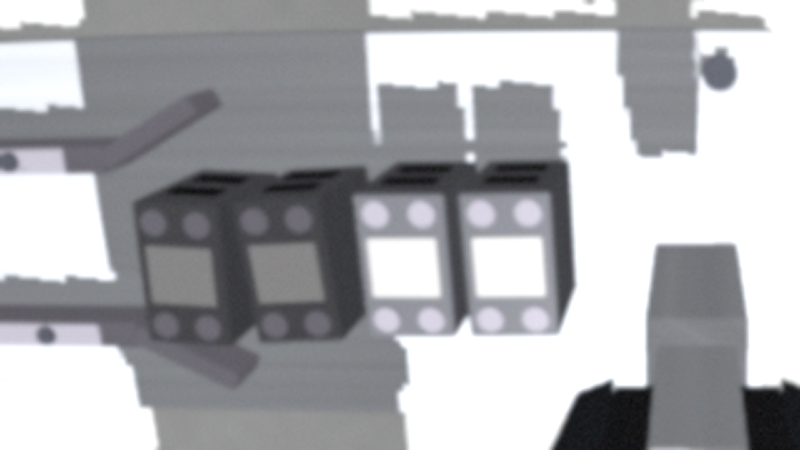

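```bash
cat > m3.py <<'E'
from h import *
c=np.load("w3.npy",allow_pickle=True);c=[np.array(x,float) for x in c]
f=lambda l:np.array(l)/2.5+[0,110]
yaw=np.radians(91.85);u=np.array([np.cos(yaw),np.sin(yaw),0]);v=np.array([-u[1],u[0],0]);o=np.array([.552,.0636,0])
pl=lambda P:np.c_[(P-o)@u,(P-o)@v].round(4)*1000
Q=dict(m4=[(460,195),(551,193),(560,332),(468,334)],m3=[(353,196),(445,194),(456,333),(369,335)],m2=[(235,205),(322,203),(345,338),(257,342)],m1=[(135,204),(218,208),(236,342),(150,342)])
for k,q in Q.items():
    P=ray(c,f(q),.046);L=(P[0]+P[1]-P[2]-P[3])/2;W=(P[0]+P[3]-P[1]-P[2])/2
    print(k,"plate",pl(P.mean(0)[None]),"size",np.linalg.norm(W).round(4),np.linalg.norm(L).round(4),"yaw",(np.degrees(np.arctan2(W[1],W[0])).round(1),np.degrees(np.arctan2(L[1],L[0])).round(1)+90))
print("rails",pl(ray(c,f([(20,172),(20,322),(60,172),(60,322)]),.024)))
print("plate edges",pl(ray(c,f([(370,32),(770,30)]),.008)),pl(ray(c,[(309,122),(305,274)],.008)), "screw",pl(ray(c,f([(720,72)]),.008)))
for z0,q in((.0798,[(658,245),(737,245)]),(.0798+.046,[(648,318),(746,318)])):
    P=ray(c,f(q),z0);print("eb edge",P.round(4),pl(P))
E
python3 m3.py
```

```text
m4 plate [[-119.    -2.2]] size 0.024 0.0381 yaw (np.float64(93.1), np.float64(91.5))
m3 plate [[-91.6  -2. ]] size 0.0238 0.0383 yaw (np.float64(93.1), np.float64(91.5))
m2 plate [[-60.1   0.1]] size 0.0241 0.038 yaw (np.float64(93.9), np.float64(93.1))
m1 plate [[-30.7   0.7]] size 0.0239 0.0386 yaw (np.float64(90.6), np.float64(88.6))
rails [[ 28.2 -23.3]
 [ 39.3  23.5]
 [ 15.3 -23.1]
 [ 25.6  23.4]]
plate edges [[ -75.3  -59.1]
 [-188.3  -58.8]] [[-189.   -58.8]
 [-188.6   59.6]] screw [[-174.4  -47.1]]
eb edge [[ 0.5754 -0.0948  0.0798]
 [ 0.5759 -0.1121  0.0798]] [[-159.1  -18.3]
 [-176.4  -18.2]]
eb edge [[ 0.5767 -0.0947  0.1258]
 [ 0.5772 -0.1116  0.1258]] [[-159.1  -19.6]
 [-175.9  -19.6]]
```

```bash
python3 -m pendant '[[[0,0,0],[0,-0.001,0.02],0],[[0,0,0],[0,-0.001,0.04],0],[[0,0,0],[0,-0.001,0.055],0],[[0,0,0],[0,-0.001,0.064],0],[[0,0,0],[0,-0.001,0.069],0],[[0,0,0],[0,-0.001,0.07],0],[[0,0,0],[0,-0.001,0.07],0]]'; python3 -m pendant '[[[0,0,0],[0,0,0.0005],0],[[0,0,0],[0,0,0.001],0],[[0,0,0],[0,0,0.001],0]]'
```

```text
clock: 5.3
tool_pos: [0.5585, -0.1009, 0.0671]
eef_rot: [0.718, -0.696, 0.0, -0.0]
contact_force: [0.5, -0.6, -2.1]
opening: 0.155
clock: 5.6
tool_pos: [0.5585, -0.1003, 0.066]
eef_rot: [0.719, -0.695, 0.0, -0.0]
contact_force: [0.8, -0.7, -2.5]
opening: 0.155
```

```bash
python3 -m pendant '[[[0,0,0],[0,0,0.0005],0],[[0,0,0],[0,0,0.001],0],[[0,0,0],[0,0,0.001],0]]';python3 -m pendant '[[[0,0,0],[0,0,0.0005],0],[[0,0,0],[0,0,0.0005],0]]'; python3 - <<'E'
from h import *
im,c,s=shot("wrist");cv2.imwrite("pics/w4.png",im);np.save("w4.npy",np.array(c,dtype=object),allow_pickle=True)
R=Ro.from_quat(s["eef_rot"]).as_matrix();print(s["clock"],s["tool_pos"],s["contact_force"],R.round(4),s["q"].round(2))
a=im[150:420,180:420]
cv2.imwrite("pics/w4c.png",cv2.convertScaleAbs(cv2.resize(a,None,fx=2.2,fy=2.2,interpolation=cv2.INTER_CUBIC),alpha=1.6))
E
```

```text
clock: 5.9
tool_pos: [0.5583, -0.1004, 0.0647]
eef_rot: [0.719, -0.695, 0.0, 0.0]
contact_force: [-0.1, 0.2, -2.7]
opening: 0.153
clock: 6.1
tool_pos: [0.5583, -0.1004, 0.0646]
eef_rot: [0.719, -0.695, 0.0, -0.0]
contact_force: [-0.7, -0.1, 3.7]
opening: 0.155
6.1 [ 0.55827636 -0.10037196  0.06463696] [-0.74863529 -0.13917829  3.73589569] [[ 3.280e-02 -9.995e-01  2.000e-04]
 [-9.995e-01 -3.280e-02 -1.000e-04]
 [ 1.000e-04 -2.000e-04 -1.000e+00]] [ 0.1   0.89 -0.01  1.87  0.02  0.38 -1.46]
```

View pics/w4c.png

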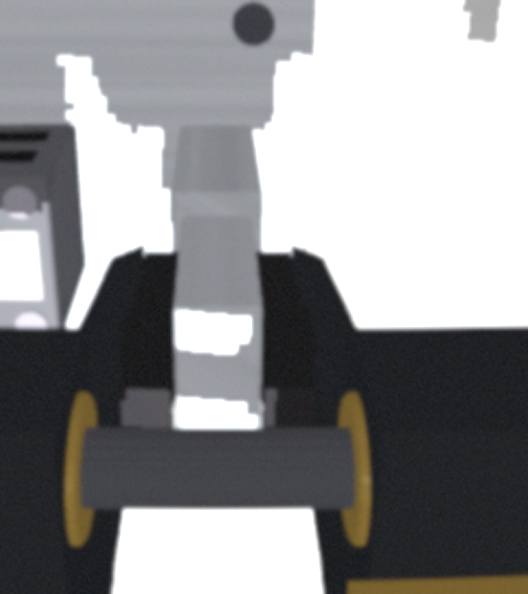

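```bash
cat > m4.py <<'E'
from m3 import *
c=[np.array(x,float) for x in np.load("w4.npy",allow_pickle=True)]
g=lambda l:np.array(l)/2.2+[180,150]
for z0,q in((.008,[(178,127),(252,126)]),(.054,[(172,194),(260,194)])): print("eb w4",pl(ray(c,g(q),z0)))
print("m4 rear edge",pl(ray(c,g([(48,203),(64,325)]),.046)), "screw",pl(ray(c,g([(253,23)]),.008)))
s=r.get_state();print("tcp",pl(s["tool_pos"][None]))
E
python3 m4.py | tail -8
```

```text
[-175.9  -19.6]]
eb w4 [[-155.6  -20.8]
 [-174.   -21.1]]
eb w4 [[-156.4  -21.5]
 [-173.6  -21.5]]
m4 rear edge [[-130.2  -16.2]
 [-131.8   12.8]] screw [[-173.9  -46.9]]
tcp [[-164.1   -1. ]]
```

```bash
python3 -m pendant '[[[0,0,0],[-0.003,0,-0.0004],0],[[0,0,0],[-0.007,0,-0.0004],0],[[0,0,0],[-0.011,0,-0.0004],0],[[0,0,0],[-0.015,0,-0.0004],0],[[0,0,0],[-0.018,0,-0.0004],0],[[0,0,0],[-0.021,0,-0.0004],0],[[0,0,0],[-0.024,0.0002,-0.0004],0],[[0,0,0],[-0.027,0.0004,-0.0004],0],[[0,0,0],[-0.03,0.0006,-0.0004],0],[[0,0,0],[-0.033,0.0008,-0.0004],0]]'; python3 -m pendant '[[[0,0,0],[-0.003,0,0],0],[[0,0,0],[-0.006,0,0],0],[[0,0,0],[-0.009,0,0],0],[[0,0,0],[-0.012,0,0],0],[[0,0,0],[-0.015,0,0],0],[[0,0,0],[-0.018,0,0],0],[[0,0,0],[-0.021,0,0],0],[[0,0,0],[-0.024,0,0],0],[[0,0,0],[-0.024,0,0],0]]'; python3 - <<'E'
from h import *
im,c,s=shot("wrist");np.save("w5.npy",np.array(c,dtype=object),allow_pickle=True)
print(s["clock"],s["tool_pos"],s["contact_force"],s["moment"])
cv2.imwrite("pics/w5.png",cv2.convertScaleAbs(cv2.resize(im[100:340,0:320],None,fx=2.5,fy=2.5,interpolation=cv2.INTER_CUBIC),alpha=1.6))
E
```

```text
clock: 7.15
tool_pos: [0.5565, -0.0677, 0.0646]
eef_rot: [0.718, -0.696, 0.0, 0.0]
contact_force: [-0.3, -2.5, 0.8]
opening: 0.155
clock: 8.05
tool_pos: [0.5556, -0.0426, 0.0646]
eef_rot: [0.719, -0.695, -0.0, -0.0]
contact_force: [-0.3, -3.1, 1.6]
opening: 0.157
8.05 [ 0.55557125 -0.04259017  0.06464023] [-0.32918159 -3.11215851  1.59405029] [-0.77341254 -0.10589084 -0.08474022]
```

View pics/w5.png

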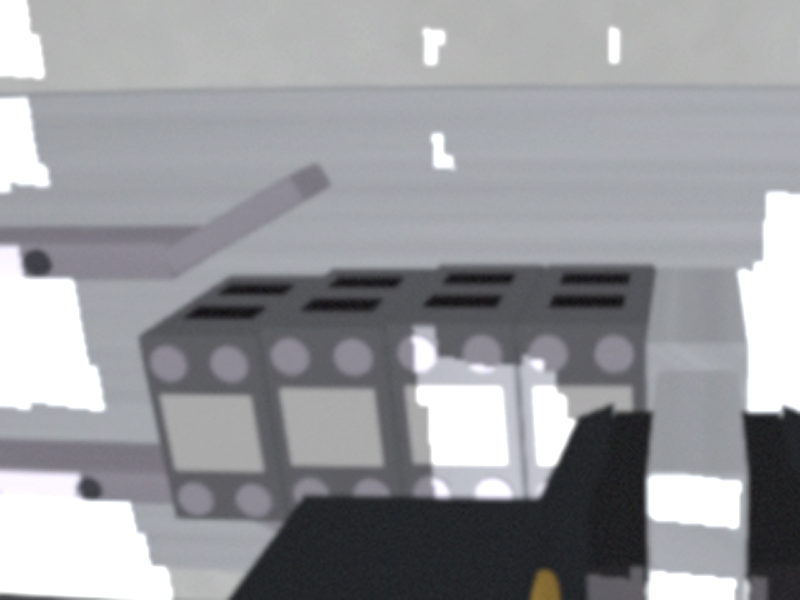

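```bash
python3 -m pendant '[[[0,0,0],[-0.003,0,0],0],[[0,0,0],[-0.006,0,0],0],[[0,0,0],[-0.009,0,0],0],[[0,0,0],[-0.012,0,0],0],[[0,0,0],[-0.015,0,0],0],[[0,0,0],[-0.018,0,0],0],[[0,0,0],[-0.021,0,0],0],[[0,0,0],[-0.024,0,0],0],[[0,0,0],[-0.027,0,0],0],[[0,0,0],[-0.03,0,0],0]]'; python3 -m pendant '[[[0,0,0],[-0.003,0,0],0],[[0,0,0],[-0.006,0,0],0],[[0,0,0],[-0.009,0,0],0],[[0,0,0],[-0.012,0,0],0],[[0,0,0],[-0.015,0,0],0],[[0,0,0],[-0.018,0,0],0],[[0,0,0],[-0.021,0,0],0],[[0,0,0],[-0.024,0,0],0],[[0,0,0],[-0.027,0,0],0],[[0,0,0],[-0.03,0,0],0]]'; python3 - <<'E'
from h import *
im,c,s=shot("wrist");np.save("w6.npy",np.array(c,dtype=object),allow_pickle=True)
print(s["clock"],s["tool_pos"],s["contact_force"],s["moment"],Ro.from_quat(s["eef_rot"]).as_matrix()[:,0])
cv2.imwrite("pics/w6.png",cv2.convertScaleAbs(cv2.resize(im[100:340,0:320],None,fx=2.5,fy=2.5,interpolation=cv2.INTER_CUBIC),alpha=1.6))
E
```

```text
clock: 9.1
tool_pos: [0.5546, -0.0139, 0.0646]
eef_rot: [0.718, -0.696, 0.0, 0.0]
contact_force: [-0.1, -5.0, 1.9]
opening: 0.155
clock: 10.1
tool_pos: [0.5534, 0.016, 0.0646]
eef_rot: [0.718, -0.696, 0.0, 0.0]
contact_force: [0.2, -5.0, 1.7]
opening: 0.155
10.1 [0.55342201 0.01599667 0.06463359] [ 0.16206936 -4.97397555  1.67723661] [-1.28129293 -0.08381673 -0.03162573] [ 3.21519352e-02 -9.99482622e-01  8.61152019e-04]
```

View pics/w6.png

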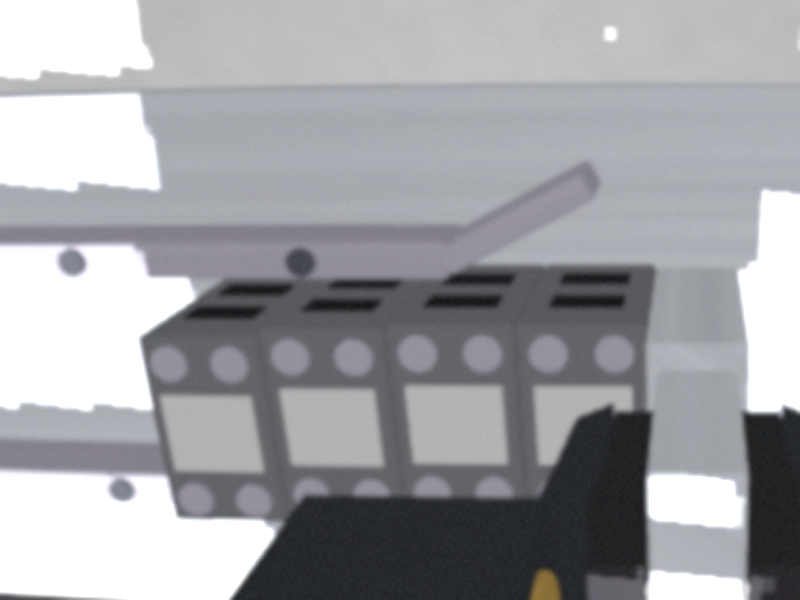

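```bash
python3 - <<'E' | tail -1
from m3 import *
d=r.snapshot("top");c=(d["mtx"],d["dist"],*cam(d))
print("pad/face",pl(ray(c,np.array([(150,180),(133,180)])/5+[160,210],.034)))
E
python3 -m pendant '[[[0,0,0],[-0.003,0,0],0],[[0,0,0],[-0.006,0,0],0],[[0,0,0],[-0.009,0,0],0],[[0,0,0],[-0.012,0,0],0],[[0,0,0],[-0.015,0,0],0],[[0,0,0],[-0.018,0,0],0],[[0,0,0],[-0.021,0,0],0],[[0,0,0],[-0.024,0,0],0],[[0,0,0],[-0.027,0,0],0],[[0,0,0],[-0.03,0,0],0]]'
```

```text
[127.3   1.1]]
clock: 11.2
tool_pos: [0.5524, 0.0457, 0.0646]
eef_rot: [0.718, -0.696, 0.0, 0.001]
contact_force: [-0.4, -6.1, 3.3]
opening: 0.155
```

```bash
python3 -m pendant '[[[0,0,0],[-0.002,0,-0.0001],0],[[0,0,0],[-0.004,0,-0.0002],0],[[0,0,0],[-0.006,0,-0.0002],0],[[0,0,0],[-0.008,0,-0.0002],0],[[0,0,0],[-0.01,0,-0.0002],0],[[0,0,0],[-0.012,0,-0.0002],0],[[0,0,0],[-0.014,0,-0.0002],0],[[0,0,0],[-0.016,0,-0.0002],0],[[0,0,0],[-0.018,0,-0.0002],0],[[0,0,0],[-0.019,0,-0.0002],0]]'; python3 -m pendant '[[[0,0,0],[-0.0005,0,0],0],[[0,0,0],[-0.001,0,0],0],[[0,0,0],[-0.0015,0,0],0],[[0,0,0],[-0.002,0,0],0],[[0,0,0],[-0.0025,0,0],0],[[0,0,0],[-0.003,0,0],0]]'
```

```text
clock: 12.2
tool_pos: [0.5519, 0.0661, 0.0647]
eef_rot: [0.719, -0.695, -0.0, -0.0]
contact_force: [-0.2, -3.7, -1.9]
opening: 0.153
clock: 12.8
tool_pos: [0.5518, 0.0687, 0.0647]
eef_rot: [0.719, -0.695, -0.0, 0.0]
contact_force: [0.3, -2.2, -2.8]
opening: 0.154
```

```bash
cat > chk.py <<'E'
import sys
from plant import r
s=r.get_state();print(s["clock"].__round__(2),s["tool_pos"].round(4),s["contact_force"].round(1))
sys.exit(s["contact_force"][1]<-float(sys.argv[1]))
E
python3 -m pendant '[[[0,0,0],[-0.0005,0,0],0],[[0,0,0],[-0.001,0,0],0]]' >/dev/null; python3 chk.py 6 && python3 -m pendant '[[[0,0,0],[-0.0005,0,0],0],[[0,0,0],[-0.001,0,0],0]]'>/dev/null; python3 chk.py 6 && python3 -m pendant '[[[0,0,0],[-0.0005,0,0],0],[[0,0,0],[-0.001,0,0],0]]'>/dev/null; python3 chk.py 6 && python3 -m pendant '[[[0,0,0],[-0.0005,0,0],0],[[0,0,0],[-0.001,0,0],0]]'>/dev/null; python3 chk.py 6
```

```text
13.0 [0.5518 0.0697 0.0647] [-0.2 -1.7 -3.2]
13.0 [0.5518 0.0697 0.0647] [-0.2 -1.7 -3.2]
13.0 [0.5518 0.0697 0.0647] [-0.2 -1.7 -3.2]
13.0 [0.5518 0.0697 0.0647] [-0.2 -1.7 -3.2]False
False
False
False
```

```bash
sed -i 's/sys.exit(/sys.exit(int(/;s/1\]))$/1])))/' chk.py; tail -1 chk.py
python3 chk.py 6 && python3 -m pendant '[[[0,0,0],[-0.0005,0,0],0],[[0,0,0],[-0.001,0,0],0]]'>/dev/null; python3 chk.py 6 && python3 -m pendant '[[[0,0,0],[-0.0005,0,0],0],[[0,0,0],[-0.001,0,0],0]]'>/dev/null; python3 chk.py 6 && python3 -m pendant '[[[0,0,0],[-0.0005,0,0],0],[[0,0,0],[-0.001,0,0],0]]'>/dev/null; python3 chk.py 6 && python3 -m pendant '[[[0,0,0],[-0.0005,0,0],0],[[0,0,0],[-0.001,0,0],0]]'>/dev/null; python3 chk.py 6
```

```text
sys.exit(int(s["contact_force"][1]<-float(sys.argv[1])))
13.0 [0.5518 0.0697 0.0647] [-0.2 -1.7 -3.2]
13.2 [0.5518 0.0706 0.0648] [ 0.5 -2.1 -4. ]
13.4 [0.5518 0.0715 0.0648] [ 1.  -1.8 -4. ]
13.6 [0.5518 0.0725 0.0648] [ 0.  -2.2 -3.9]
13.8 [0.5518 0.0736 0.0648] [-0.1 -2.3 -4.8]
```

```bash

python3 chk.py 6 && python3 -m pendant '[[[0,0,0],[-0.0005,0,0.0001],0],[[0,0,0],[-0.001,0,0.0001],0]]'>/dev/null; python3 chk.py 6 && python3 -m pendant '[[[0,0,0],[-0.0005,0,0],0],[[0,0,0],[-0.001,0,0],0]]'>/dev/null; python3 chk.py 6 && python3 -m pendant '[[[0,0,0],[-0.0005,0,0],0],[[0,0,0],[-0.001,0,0],0]]'>/dev/null; python3 chk.py 6 && python3 -m pendant '[[[0,0,0],[-0.0005,0,0],0],[[0,0,0],[-0.001,0,0],0]]'>/dev/null; python3 chk.py 6 && python3 -m pendant '[[[0,0,0],[-0.0005,0,0],0],[[0,0,0],[-0.001,0,0],0]]'>/dev/null; python3 chk.py 6 && python3 -m pendant '[[[0,0,0],[-0.0005,0,0],0],[[0,0,0],[-0.001,0,0],0]]'>/dev/null; python3 chk.py 6
```

```text
13.8 [0.5518 0.0736 0.0648] [-0.1 -2.3 -4.8]
14.0 [0.5518 0.0742 0.0648] [-0.  -2.  -3.1]
14.2 [0.5518 0.0753 0.0648] [-0.1 -3.3 -2.3]
14.4 [0.5518 0.0764 0.0648] [ 0.5 -3.6 -2.4]
14.6 [0.5517 0.0774 0.0648] [-0.2 -2.6 -1.6]
14.8 [0.5517 0.0785 0.0647] [ 1.3 -3.8 -0.6]
15.0 [0.5516 0.0795 0.0647] [ 0.3 -4.1 -0.6]
```

```bash

python3 chk.py 6 && python3 -m pendant '[[[0,0,0],[-0.0004,0,0],0],[[0,0,0],[-0.0008,0,0],0]]'>/dev/null; python3 chk.py 6 && python3 -m pendant '[[[0,0,0],[-0.0004,0,0],0],[[0,0,0],[-0.0008,0,0],0]]'>/dev/null; python3 chk.py 6 && python3 -m pendant '[[[0,0,0],[-0.0004,0,0],0],[[0,0,0],[-0.0008,0,0],0]]'>/dev/null; python3 chk.py 6 && python3 -m pendant '[[[0,0,0],[-0.0004,0,0],0],[[0,0,0],[-0.0008,0,0],0]]'>/dev/null; python3 chk.py 6 && python3 -m pendant '[[[0,0,0],[-0.0004,0,0],0],[[0,0,0],[-0.0008,0,0],0]]'>/dev/null; python3 chk.py 6 && python3 -m pendant '[[[0,0,0],[-0.0004,0,0],0],[[0,0,0],[-0.0008,0,0],0]]'>/dev/null; python3 chk.py 6
```

```text
15.0 [0.5516 0.0795 0.0647] [ 0.3 -4.1 -0.6]
15.2 [0.5516 0.0803 0.0647] [ 0.1 -2.8  0.4]
15.4 [0.5515 0.0811 0.0647] [-0.7 -3.6 -1. ]
15.6 [0.5515 0.0819 0.0647] [ 0.6 -2.8 -2.1]
15.8 [0.5514 0.0827 0.0647] [ 0.3 -4.1 -2.4]
16.0 [0.5514 0.0832 0.0647] [ 1.  -4.1 -1.4]
16.2 [0.5514 0.0833 0.0647] [ 0.2 -7.1 -0.6]
```

```bash

python3 -m pendant '[[[0,0,0],[0,0,0],0]]'>/dev/null; python3 chk.py 12.5 && python3 -m pendant '[[[0,0,0],[-0.0002,0,0],0],[[0,0,0],[-0.0002,0,0],0]]'>/dev/null; python3 chk.py 12.5 && python3 -m pendant '[[[0,0,0],[-0.0002,0,0],0],[[0,0,0],[-0.0002,0,0],0]]'>/dev/null; python3 chk.py 12.5 && python3 -m pendant '[[[0,0,0],[-0.0002,0,0],0],[[0,0,0],[-0.0002,0,0],0]]'>/dev/null; python3 chk.py 12.5
```

```text
16.3 [0.5514 0.0833 0.0647] [ 0.2 -4.8 -0.8]
16.5 [0.5514 0.0833 0.0647] [ 0.1 -5.3 -1.2]
16.7 [0.5514 0.0833 0.0647] [ 0. -6. -1.]
16.9 [0.5514 0.0833 0.0647] [-0.8 -6.8 -1.5]
```

```bash

python3 -m pendant '[[[0,0,0],[-0.0005,0,0],0],[[0,0,0],[-0.0005,0,0],0]]'>/dev/null; python3 chk.py 11.5 && python3 -m pendant '[[[0,0,0],[-0.0005,0,0],0],[[0,0,0],[-0.0005,0,0],0]]'>/dev/null; python3 chk.py 11.5 && python3 -m pendant '[[[0,0,0],[-0.0005,0,0],0],[[0,0,0],[-0.0005,0,0],0]]'>/dev/null; python3 chk.py 11.5 && python3 -m pendant '[[[0,0,0],[-0.0003,0,0],0],[[0,0,0],[-0.0003,0,0],0]]'>/dev/null; python3 chk.py 12.5;  python3 -m pendant '[[[0,0,0],[0,0,0],0],[[0,0,0],[0,0,0],0]]'>/dev/null; python3 chk.py 12
```

```text
17.1 [0.5514 0.0833 0.0647] [ 0.5 -6.6 -0.1]
17.3 [0.5514 0.0834 0.0648] [ 0.4 -7.6  0. ]
17.5 [0.5514 0.0834 0.0648] [ 0.  -8.8 -0.2]
17.7 [0.5514 0.0834 0.0648] [ 0.6 -8.3  0.3]
17.9 [0.5514 0.0834 0.0648] [ 0.5 -8.8 -0.7]
```

```bash

python3 -m pendant '[[[0,0,0],[-0.0004,0,0],0],[[0,0,0],[-0.0008,0,0],0]]'>/dev/null; python3 chk.py 11.5 && python3 -m pendant '[[[0,0,0],[-0.0004,0,0],0],[[0,0,0],[-0.0008,0,0],0]]'>/dev/null; python3 chk.py 11.5 && python3 -m pendant '[[[0,0,0],[-0.0003,0,0],0],[[0,0,0],[-0.0006,0,0],0]]'>/dev/null; python3 chk.py 12.5;python3 -m pendant '[[[0,0,0],[0,0,0],0],[[0,0,0],[0,0,0],0]]'>/dev/null; python3 chk.py 12
```

```text
18.1 [0.5513 0.0835 0.0648] [  0.2 -10.7   0.2]
18.3 [0.5513 0.0836 0.0648] [  0.2 -11.5   0.5]
18.3 [0.5513 0.0836 0.0648] [  0.2 -11.5   0.5]
18.5 [0.5513 0.0835 0.0648] [  0.4 -12.    0.5]
```

```bash
python3 - <<'E'
from h import *
im,c,s=shot("wrist");print(s["moment"],Ro.from_quat(s["eef_rot"]).as_matrix().round(4),s["opening"])
cv2.imwrite("pics/w7.png",cv2.convertScaleAbs(cv2.resize(im[100:340,0:320],None,fx=2.5,fy=2.5,interpolation=cv2.INTER_CUBIC),alpha=1.6))
E
```

```text
[-2.72139259 -0.16316649  0.03851081] [[ 2.910e-02 -9.996e-01 -4.000e-04]
 [-9.996e-01 -2.910e-02 -5.600e-03]
 [ 5.600e-03  5.000e-04 -1.000e+00]] 0.1519380146327418
```

View pics/w7.png

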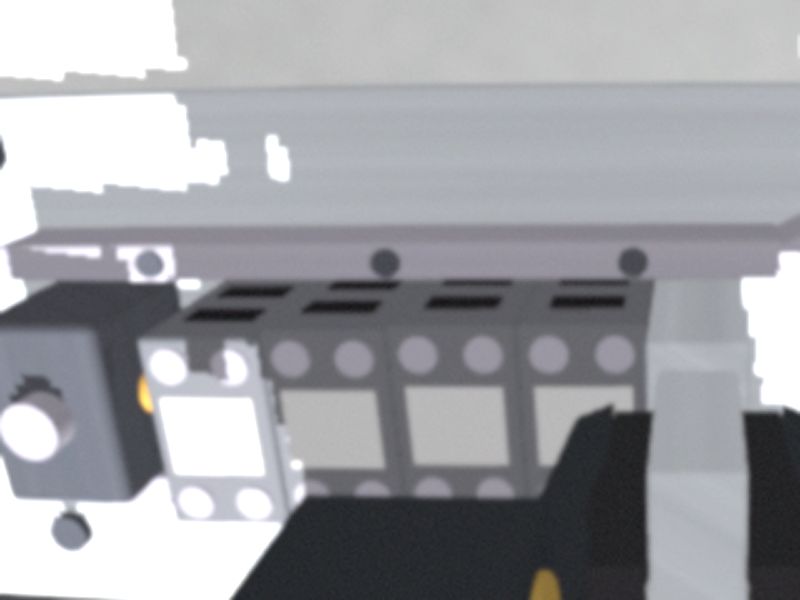

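```bash
python3 -m pendant '[[[0,0,0],[-0.0003,0,0],0],[[0,0,0],[-0.0003,0,0],0],[[0,0,0],[-0.0003,0,0],0],[[0,0,0],[-0.0003,0,0],0],[[0,0,0],[-0.0003,0,0],0]]'; python3 chk.py 14 && python3 -m pendant '[[[0,0,0],[-0.0001,0,0],0],[[0,0,0],[-0.0001,0,0],0],[[0,0,0],[-0.0001,0,0],0],[[0,0,0],[-0.0001,0,0],0],[[0,0,0],[-0.0001,0,0],0],[[0,0,0],[-0.0001,0,0],0],[[0,0,0],[-0.0001,0,0],0],[[0,0,0],[-0.0001,0,0],0]]'
```

```text
clock: 19.05
tool_pos: [0.5513, 0.0836, 0.0648]
eef_rot: [0.717, -0.697, 0.002, 0.002]
contact_force: [-0.0, -11.9, 0.8]
opening: 0.156
19.05 [0.5513 0.0836 0.0648] [ -0.  -11.9   0.8]
clock: 19.85
tool_pos: [0.5513, 0.0836, 0.0648]
eef_rot: [0.717, -0.697, 0.002, 0.002]
contact_force: [0.1, -11.6, 1.0]
opening: 0.154
```

```bash
python3 -m pendant '[[[0,0,0],[0.0005,0,0],0],[[0,0,0],[0.001,0,0],0],[[0,0,0],[0.0015,0,0],0],[[0,0,0],[0.0015,0,0],0]]'>/dev/null; python3 chk.py 5 || python3 -m pendant '[[[0,0,0],[0.0005,0,0],0],[[0,0,0],[0.001,0,0],0],[[0,0,0],[0.001,0,0],0]]'>/dev/null; python3 chk.py 5 || python3 -m pendant '[[[0,0,0],[0.0005,0,0],0],[[0,0,0],[0.0005,0,0],0]]'>/dev/null;  python3 chk.py 5
```

```text
20.25 [0.5513 0.0835 0.0648] [ 0.5 -8.5  0.2]
20.55 [0.5513 0.0834 0.0647] [-0.6 -8.7 -1. ]
20.75 [0.5513 0.0834 0.0647] [ 0.3 -7.8 -0.4]
```

```bash
python3 -m pendant '[[[0,0,0],[0.0005,0,0],0],[[0,0,0],[0.001,0,0],0],[[0,0,0],[0.001,0,0],0]]'>/dev/null; python3 chk.py 4 || python3 -m pendant '[[[0,0,0],[0.0005,0,0],0],[[0,0,0],[0.0005,0,0],0]]'>/dev/null; python3 chk.py 4 || python3 -m pendant '[[[0,0,0],[0.0005,0,0],0],[[0,0,0],[0.0005,0,0],0]]'>/dev/null;  python3 chk.py 4|| python3 -m pendant '[[[0,0,0],[0.0005,0,0],0],[[0,0,0],[0.0005,0,0],0]]'>/dev/null;  python3 chk.py 4
```

```text
21.05 [0.5514 0.0833 0.0647] [ 0.6 -5.1 -1. ]
21.25 [0.5513 0.0833 0.0647] [ 0.6 -5.3 -0.4]
21.45 [0.5513 0.0833 0.0647] [ 0.7 -4.8 -0.6]
21.65 [0.5513 0.0833 0.0647] [-0.2 -3.8  0.4]
```

```bash
python3 -m pendant '[[[0,0,0],[0,0,0],0.5],[[0,0,0],[0,0,0],0.5],[[0,0,0],[0,0,0],0.5],[[0,0,0],[0,0,0],0.5],[[0,0,0],[0,0,0],0.5],[[0,0,0],[0,0,0],0.5]]'; python3 chk.py 4; python3 -m pendant '[[[0,0,0],[0,0,-0.005],0.5],[[0,0,0],[0,0,-0.015],0.5],[[0,0,0],[0,0,-0.03],0.5],[[0,0,0],[0,0,-0.05],0.5],[[0,0,0],[0,0,-0.075],0.5],[[0,0,0],[0,0,-0.1],0.5],[[0,0,0],[0,0,-0.12],0.5],[[0,0,0],[0,0,-0.12],0.5],[[0,0,0],[0,0,-0.12],0.5]]';python3 - <<'E'
from h import *
im,c,s=shot("wrist");np.save("w8.npy",np.array(c,dtype=object),allow_pickle=True)
cv2.imwrite("pics/w8.png",cv2.convertScaleAbs(cv2.resize(im[60:300,60:380],None,fx=2.5,fy=2.5,interpolation=cv2.INTER_CUBIC),alpha=1.4))
print(s["clock"],s["contact_force"])
E
```

```text
clock: 22.25
tool_pos: [0.5515, 0.0834, 0.0647]
eef_rot: [0.719, -0.695, -0.0, -0.0]
contact_force: [-0.0, -0.4, -0.5]
opening: 0.497
22.25 [0.5515 0.0834 0.0647] [-0.  -0.4 -0.5]
clock: 23.15
tool_pos: [0.5515, 0.0832, 0.1852]
eef_rot: [0.719, -0.695, 0.0, -0.0]
contact_force: [-0.1, -0.1, 1.0]
opening: 0.502
23.15 [-0.11073325 -0.10933606  0.96739581]
```

View pics/w8.png

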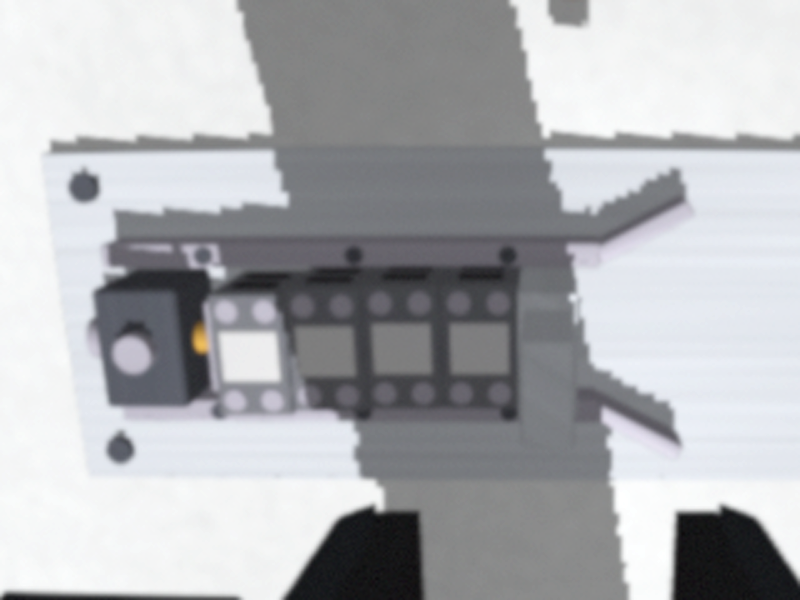

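```bash
python3 - <<'E'
from h import *
print(r.finish_job(), r.get_state()["clock"])
E
```

```text
the job is handed in; nothing more can be done
the job is handed in; nothing more can be done
```

I picked the end block up by its fin and stood it on the plate behind the row. With it I pushed the four modules along the guide until they closed up and met the stop's pad, with the tool at y ≈ 0.083 m. The job is handed in, at about 23 s; no verdict was reported.

- **Press:** the wrist force stayed at 11.5–12 N for about 1.5 s. Sliding friction just before contact was about 3–4 N, so I estimate 8–9 N on the pad. That is a bit under the 10 N asked for, above 5 N and well below 20 N. The pad force itself was inferred, not measured.
- **Release:** I eased the push to about 4 N, opened the fingers and lifted straight up. The wrist force along the push then read about 0, so the sensor had no offset.
- **Final picture:** the row looks closed, straight and upright against the pad, and the end block stands tight behind it. I judged this by eye and did not measure the last positions.
- **Bystanders:** no move went near the screwdriver, tape or jar, but I did not check their positions again at the end.
- **Surprises:** the arm gave far more under load than I expected, about 2 N per mm of commanded travel. While pressing, the tool tilted about 0.006 rad, and this was gone after release.

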